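Lock off the bench sander and clear the toy blank

TASK

Before anyone touches the belt sander, lock it off: turn the isolator's bar handle anticlockwise all the way to its off stop, and then swing its steel lockout hasp fully out, past the side of the enclosure. Only then take the wooden toy-truck blank off the sander's belt and lower it, without dropping it, into the empty plywood tray so that it stands flat on its underside, and let go. Leave the handle off, the hasp out, and the finished toy car and the flat wood offcut that lie between the two machines where they are.

Things in the scene. Friction and masses are not known exactly. Their poses are not given: they have to be found in the camera images.
- isolator: grey switch enclosure fixed on the bench at the left, 150 (x) x 220 (y) x 90 mm high, with a flat level grey top face at 90 mm that carries the handle and the hasp. Origin at the centre of its underside. Its place and yaw vary; the handle and hasp turn about vertical axes. The handle's axis is at (0, +50) mm and the hasp's pivot at (-35, -75) mm in its frame.
- handle (a joint): the isolator's black bar handle, rad: 0 = on (bar along the enclosure's x), 1.571 = off at a hard stop (bar along its y). It grows anticlockwise seen from above, starts somewhere between 0.1 and 0.5, has a friction of about 0.12 N m and stays where it is left. Fully off means within about 0.1 of the stop.
- handle_grip (a point): point on the handle's turning axis, at the height to grip, 122 mm above the bench. Its x axis lies along the bar and turns with it. The bar is 90 mm long (axis at its middle), 20 mm wide and 38 mm high, its top 18 mm above this point; below it a disc 60 mm across whose top is 20 mm below this point.
- hasp (a joint): the steel lockout hasp, rad: 0 = folded in over the enclosure's top (arm along the enclosure's +x), 1.571 = fully out at a hard stop (arm along its -y, its end with the padlock eye standing 60 mm out past the side). It grows clockwise seen from above, starts between 0 and 0.25, has a light friction (0.04 N m) and stays where it is left. Fully out means within about 0.14 of the stop.
- hasp_tab (a point): middle of the hasp's upstanding thumb tab, a plate 10 mm thick (along the point's y, the direction in which it swings) and 22 mm wide (along the point's x, away from the pivot), top 12 mm above this point. The flat strap of the hasp, 4 mm thick, lies 26 mm below this point, just over the enclosure's top. The tab is 52 mm from the pivot. Height of the point 120 mm.
- hasp_pivot (a point): point on the hasp's vertical pivot axis, at the tab's height; its x axis points along the arm to the tab.
- sander: bench belt sander fixed on the bench, 358 (x) x 120 (y) mm, a level reddish-brown belt 100 mm wide on its top at 115 mm above the bench. Origin at the centre of its underside. An aluminium stop 35 mm high crosses the belt 129 mm ahead (+x) of the centre.
- blank: plain wooden toy-truck blank without wheels: a bar 90 (x) x 36 (y) x 22 mm with a cab 45 (x) x 36 (y) x 20 mm on it, its middle 11 mm behind (-x) the origin; 42 mm high in all, 60 to 130 g. Origin at the centre of its flat underside. It starts lying flat on the sander's belt.
- tray: empty open plywood tray fixed on the bench at the right, 190 (x) x 160 (y) x 30 mm high, walls 7 mm. Origin at the centre of its underside.
- tray_in (a point): centre of the tray's inner floor, axes as the tray's; inside 176 x 146 mm, walls rise about 23 mm above it.
- toy_car_a: bystander, leave in place: finished wooden toy car with wheels, about 80 x 52 x 50 mm, between the isolator and the sander on the robot's side
- offcut: bystander, leave in place: flat strip of wood 120 x 45 x 20 mm between the sander and the isolator, at the back
Things that resemble listed ones, but are neither listed nor needed, are in the scene too. There is more than one size of the tray; the one meant has the size given above.

How it is judged:
On the way, in this order (a step that is already met when the one before it is completed fails the run):
1. the handle is turned to its off stop, with the hasp still folded in (value of joint handle above 1.47 rad and value of joint hasp below 0.6 rad), for 0.2 s.
2. the hasp is swung fully out, with the handle off (value of joint hasp above 1.43 rad and value of joint handle above 1.47 rad), for 0.2 s.
3. the blank is lowered to within 12 mm of the tray's floor while still held (x of blank in the frame of tray_in between -0.078 and 0.078 m and y of blank in the frame of tray_in between -0.064 and 0.064 m and z of blank in the frame of tray_in between -0.006 and 0.012 m and contact force between the fingers and blank above 0.3 N), for 0.05 s.
At the end, for the whole second after the job is handed in: the handle is within 0.1 rad of its off stop, the hasp within 0.14 rad of its out stop, and the blank stands released and at rest on the tray's floor, upright within 0.1 rad and within 6 mm of the floor (all of step 2 and x of blank in the frame of tray_in between -0.078 and 0.078 m and y of blank in the frame of tray_in between -0.064 and 0.064 m and z of blank in the frame of tray_in between -0.006 and 0.006 m and angle between blank's own z axis and vertical below 0.1 rad and linear speed of blank below 0.02 m/s and contact force between the fingers and blank below 0.1 N); the robot touches nothing.
It fails at once if the hasp swung out before the handle is off (value of joint hasp above 0.6 rad and value of joint handle below 1.35 rad).
It fails at once if the blank moved (over 20 mm) before the hasp is out (distance of blank from where it was at the start of the episode above 0.02 m and value of joint hasp below 1.3 rad).
It fails at once if the toy car or the offcut moved by more than 30 mm (distance of any of toy_car_a, offcut from where it was at the start of the episode above 0.03 m).
It also fails if it takes over 70 s, if anything falls off the work surface, if the arm or the gripper's body presses on something with over 40 N, if the wrist force passes 120 N, or if a joint passes its speed limit or range.

ROBOT

A 6-joint arm with a two-finger parallel gripper is mounted at the origin on the work surface. World frame = base frame: x ahead of the robot, y to its left, z up, the work surface at z = 0. Lengths are in m, angles in rad, forces in N, time in s.
With the tool pointing down it reaches from about 0.35 to 0.975 m from the base axis. Payload 4.9 kg.
Tool frame: the origin (TCP) lies on the centre line of the jaws, within the pads' length; the fingertips stand manip.tcp_to_tips ahead of it and the grasp point (between the pads) is the TCP (manip.tcp_to_tips is the distance from the TCP to the fingertips, in m); y points along the fingers, z is the direction in which the jaws open and shut, and the axes are right-handed (so a half turn about y gives the same grasp; the last joint's range is limited). The gripper opens to 85 mm and grips with 20 to 120 N. Pads are 22 mm wide; open, the fingers measure 114 mm over their backs; the gripper's body (76 mm by 85 mm) begins 54 mm behind the grasp point. The pads swing forward as they close: fully open they stand 13 mm farther back than shut.
Start: joints at [1.068, 0.053, 1.613, -0, 1.476, -0.119], TCP at [0.234, 0.58, 0.25] pointing down, gripper open.
Joint ranges: [-3.01, 3.01], [-1.01, 2.22], [0.06, 2.58], [-1.02, 4.17], [0.09, 2.62], [-3.14, 3.14]. Speed limits (rad/s): [2.57, 2.57, 3.14, 3.14, 3.14, 3.14].

INTERFACE

Orientations are given as a unit quaternion [w, x, y, z].
In Python, from plant import manip gives the robot as it stands.
- The arm moves only by the tool apply_moves, never from a script. Its argument "moves" is a list of rows, each a list of 7 numbers: the gripper's target within -1 to 1 (shut at 1, half-way at 0, fully open at -1), then the shift along the tool's x, y, z in mm, then the turn, a rotation vector about the tool's x, y, z in degrees. A call has 1 to 20 rows; each row shifts and turns the commanded pose from where the row before left it, along the tool's axes as they then stand; what a row does not reach is not made up. A row lasts 1/10 s, in which the tool goes at most 50 mm and 8.59 degrees, less where a joint would pass 70% of its speed; a pose out of reach is approached as far as the arm can. A call with a gripper value outside its range is refused whole. The fingers move at their own pace and stop on an object; the grip force is fixed at half the most. Time passes only in rows, so rows that do not move let the fingers close. It gives the time, the measured TCP pose, the force and the opening at its end, in the units of the state.
- manip.state(): the state, without advancing time (a new reading comes with each control period).
- manip.grab_frame(name): name is "scene" or "side" or "wrist"; returns the picture (480x640x3 uint8, blue, green, red); there is no depth.
- manip.calibration(name): a dict with "mtx" (3x3 intrinsics, pixels), "distortion" ([k1, k2, p1, p2, k3] as OpenCV has them; the pictures are not rectified), "T" (4x4, takes a point from camera to world coordinates); the wrist camera has in their place "T_tool_cam" (4x4, takes a point from camera to tool coordinates, whose origin is the TCP and whose axes are the tool frame's). Camera axes: x right, y down, z forward; pixel columns grow to the right and rows downward; lengths in m; the calibration is good to about 2 mm. A picture is of the moment at which its call begins: read the wrist's pose just before it. calibration takes no time and is no camera call.
- manip.job_done(): hands the job in, once; it reports no verdict.
The state is a dict: "time": time; "joint_pos": joint angles; "joint_vel": joint speeds; "joint_efforts": joint torques, N m; "tool_pos": TCP position; "tool_rot": TCP orientation; "contact_force": force on the tool from outside, world axes, zero at the start; "ft_torque": the same for the moment, N m; "gripper_width": opening from 0.0 (shut) to 1.0 (fully open).
Only numpy, scipy, OpenCV 4.12 (cv2) and the standard library are available. Lean on these libraries where they do the work, as an engineer would, in place of code of your own. Each camera call takes 0.05 s, during which the arm holds its last target. There are 200 camera calls.

## Working session

There is one attempt and no reset: what is moved stays moved. The work goes in short steps, Python scripts to look and compute and a tool call to move; the robot and the scene stay as the last step left them, time stands still between calls to the robot, and variables do not carry over. Pictures are saved under pics/ and viewed, about 8 in all and at most 12, crops included, and the job is handed in when it is done.

Besides the shell and the picture viewer there is one more tool, called after "Emit:" by a JSON object that holds its "op" and its "data", one argument or row to a line. apply_moves: Moves the arm, as the interface text tells. Its arguments: {"type":"object","properties":{"moves":{"type":"array","items":{"type":"array","items":{"type":"number"}}}},"required":["moves"]}

```bash
mkdir -p pics; ls; python3 - <<'E'
from plant import manip
import cv2,numpy as np
print(manip.state()); print(manip.tcp_to_tips)
for n in("scene","side"):
    cv2.imwrite(f"pics/{n}0.png",manip.grab_frame(n)); 
for n in("scene","side","wrist"): print(n,manip.calibration(n))
E
```

```text
pics
{'time': 0.0, 'joint_pos': array([ 1.06801262e+00,  5.33273768e-02,  1.61427730e+00, -5.25197945e-06,
        1.47599560e+00, -1.18986409e-01]), 'joint_vel': array([-0.00070191,  0.00093673, -0.00115793, -0.00100049,  0.0002442 ,
        0.00058917]), 'joint_efforts': array([-9.18812248e-05, -3.93663812e+01, -3.70175922e+01, -1.09520799e-04,
        6.87463616e-03, -3.19847445e-06]), 'tool_pos': array([0.23374077, 0.57902481, 0.24909123]), 'tool_rot': array([-0.69345039,  0.69480308, -0.13507668,  0.13464594]), 'contact_force': array([-0.48724291, -0.25873218, -0.17076977]), 'ft_torque': array([-0.02074859, -0.05237209,  0.00983334]), 'gripper_width': 0.9985571933930929}
0.019
scene {'mtx': array([[500.15037125,   0.        , 319.12159902],
       [  0.        , 500.15037125, 236.47067372],
       [  0.        ,   0.        ,   1.        ]]), 'distortion': array([0.02273606, 0.        , 0.        , 0.        , 0.        ]), 'T': array([[ 0.33300927,  0.78094118, -0.52842758,  1.01426113],
       [ 0.94287724, -0.28134319,  0.1784055 , -0.22648018],
       [-0.0093453 , -0.557653
[... 513 characters left out ...]
.72736986,  1.05081407],
       [ 0.        ,  0.        ,  0.        ,  1.        ]])}
wrist {'mtx': array([[372.15045483,   0.        , 321.48476961],
       [  0.        , 372.15045483, 238.51124137],
       [  0.        ,   0.        ,   1.        ]]), 'distortion': array([-0.04680323,  0.        ,  0.        ,  0.        ,  0.        ]), 'T_tool_cam': array([[-3.35266252e-04,  9.48799284e-01,  3.15879418e-01,
        -8.15888331e-02],
       [ 1.05704270e-03, -3.15878923e-01,  9.48798919e-01,
        -1.22242200e-01],
       [ 9.99999385e-01,  6.51998290e-04, -8.97017814e-04,
        -1.68751239e-04],
       [ 0.00000000e+00,  0.00000000e+00,  0.00000000e+00,
         1.00000000e+00]])}
```

View pics/scene0.png

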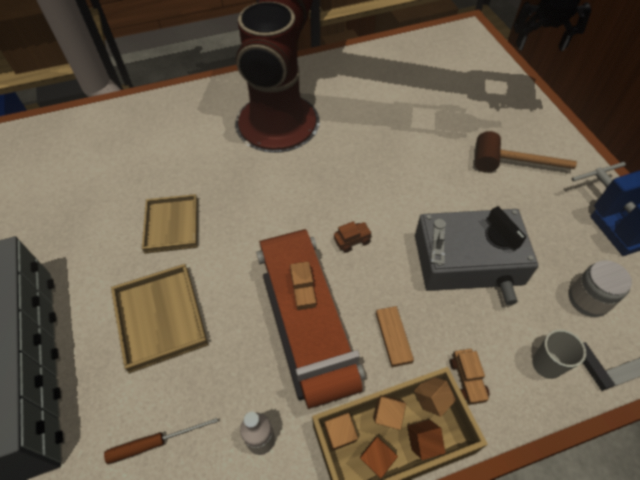

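View pics/side0.png

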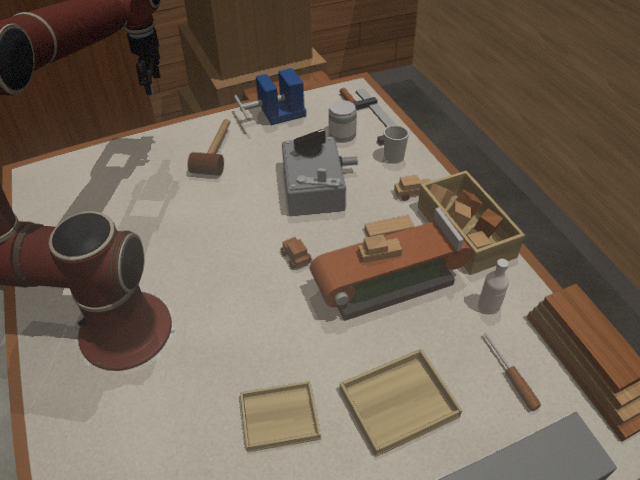

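The scene view shows the isolator at (475,240), its handle at (507,228) and its hasp tab at (438,235). The blank is on the belt at (303,283). There are two trays: a small one at (171,222) and a large one at (159,317). I'll enlarge crops to get corner positions.

```bash
cat > h.py <<'E'
from plant import manip
import cv2,numpy as np
from scipy.spatial.transform import Rotation as R
def ray(n,px,T=None):
    c=manip.calibration(n); T=c["T"] if T is None else T
    p=cv2.undistortPoints(np.array(px,float).reshape(-1,1,2),c["mtx"],c["distortion"])[:,0]
    return T[:3,3],np.c_[p,np.ones(len(p))]@T[:3,:3].T
def plane(n,px,z,T=None):
    o,d=ray(n,px,T); return o+d*((z-o[2])/d[:,2])[:,None]
def wristT(s):
    q=s["tool_rot"];M=np.eye(4);M[:3,:3]=R.from_quat([q[1],q[2],q[3],q[0]]).as_matrix();M[:3,3]=s["tool_pos"]
    return M@manip.calibration("wrist")["T_tool_cam"]
def proj(n,P,T=None):
    c=manip.calibration(n);T=c["T"] if T is None else T
    Ti=np.linalg.inv(T);r=cv2.Rodrigues(Ti[:3,:3])[0]
    return cv2.projectPoints(np.array(P,float).reshape(-1,1,3),r,Ti[:3,3],c["mtx"],c["distortion"])[0][:,0]
E
python3 - <<'E'
import cv2,numpy as np
a=cv2.imread("pics/scene0.png");b=cv2.imread("pics/side0.png")
f=lambda im,x,y,w,h,s:cv2.resize(im[y:y+h,x:x+w],None,fx=s,fy=s,interpolation=cv2.INTER_CUBIC)
# iso scene 400..550,190..310 ; blank scene 250..370,225..; side iso
t=np.hstack([f(a,405,195,140,110,2.8571),f(b,270,120,100,100,4)[:314]])
u=np.hstack([f(a,100,185,130,190,1.5),f(a,250,225,120,95,3),f(b,350,225,70,48,3.4)[:0] if 0 else np.zeros((285,1,3),np.uint8)])
u=np.hstack([u[:285],f(b,340,215,120,95,2)[:190].repeat(1,0) if 0 else np.zeros((285,800-u.shape[1],3),np.uint8)])
cv2.imwrite("pics/c1.png",np.vstack([t[:, :800],u]))
print(t.shape,u.shape)
E
```

```text
(314, 800, 3) (285, 800, 3)
```

View pics/c1.png

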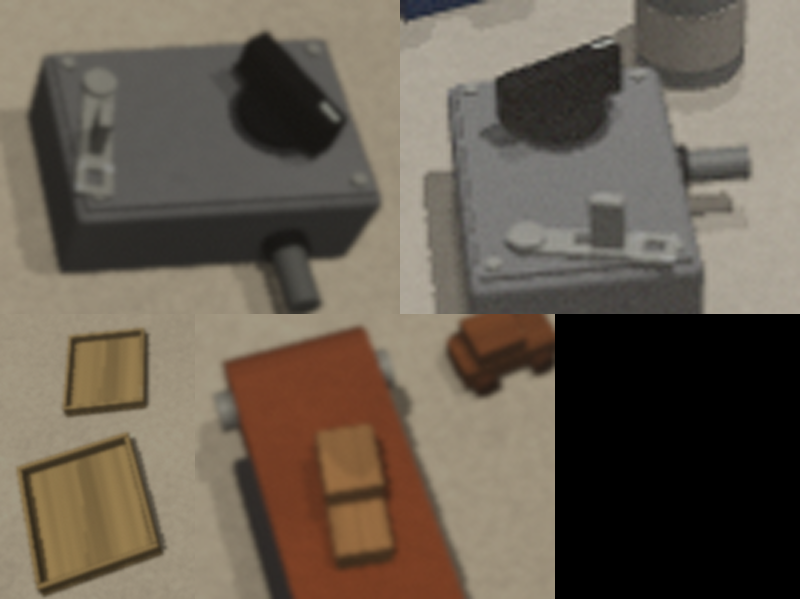

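The lower-left crop shows the two trays, and the big one should match 190x160. Next I'll compute poses from the crop corners.

```bash
python3 - <<'E'
from h import *
def rect(name,px,z):
    P=plane("scene",px,z)[:,:2]; c=P.mean(0)
    print(name,"c",c.round(4),"sides",[round(float(np.linalg.norm(P[i]-P[i-1])),4) for i in range(4)],"dirs deg",[round(float(np.degrees(np.arctan2(*(P[i]-P[i-1])[::-1]))),1) for i in range(4)])
    return c
g=lambda x,y:(405+x/2.857,195+y/2.857)
rect("iso",[g(45,57),g(325,42),g(378,200),g(77,209)],.09)
t=lambda x,y:(100+x/1.5,185+(y-314)/1.5)
rect("trayL",[t(20,468),t(128,436),t(161,550),t(42,592)],.03)
rect("trayS",[t(69,336),t(146,331),t(147,406),t(66,413)],.03)
b=lambda x,y:(250+(x-195)/3,225+(y-314)/3)
rect("cab",[b(318,430),b(373,425),b(385,488),b(327,497)],.157)
rect("bar",[b(335,557),b(393,550)],.137)
rect("handle-ish top",[g(265,35),g(343,122)],.14)
rect("hasp: pivot->eye",[g(100,80),g(96,180)],.1)
E
```

```text
iso c [0.5734 0.2704] sides [0.1333, 0.2135, 0.1393, 0.2119] dirs deg [163.7, 73.9, -16.9, -107.7]
trayL c [ 0.4887 -0.3974] sides [0.1912, 0.1527, 0.1875, 0.1545] dirs deg [-178.2, 90.1, 2.3, -88.5]
trayS c [ 0.2669 -0.332 ] sides [0.146, 0.1208, 0.1434, 0.1183] dirs deg [169.8, 75.0, -11.1, -103.9]
cab c [ 0.5668 -0.1103] sides [0.048, 0.0346, 0.0455, 0.0358] dirs deg [168.9, 76.3, -9.6, -99.8]Traceback (most recent call last):
  File "<stdin>", line 13, in <module>
  File "<stdin>", line 4, in rect
IndexError: index 2 is out of bounds for axis 0 with size 2
```

```bash
cat >> h.py <<'E'
def goto(pos,zdir_deg):
    """move needed in tool axes: shift first (mm), then rotvec (deg), tool y down, tool z at heading zdir_deg (mod 180, nearest)"""
    s=manip.state();q=s["tool_rot"];M=R.from_quat([q[1],q[2],q[3],q[0]])
    best=None
    for k in(0,180):
        a=np.radians(zdir_deg+k);z=np.array([np.cos(a),np.sin(a),0]);y=np.array([0,0,-1.]);x=np.cross(y,z)
        rv=np.degrees((M.inv()*R.from_matrix(np.c_[x,y,z])).as_rotvec())
        if best is None or np.linalg.norm(rv)<np.linalg.norm(best): best=rv
    print("shift mm",(M.inv().apply(np.array(pos)-s["tool_pos"])*1000).round(1),"rot deg",best.round(2),"tool axes(cols)\n",M.as_matrix().round(3))
E
python3 - <<'E'
from h import *
g=lambda x,y:(405+x/2.857,195+y/2.857)
for n,p,z in(("handle",[g(265,35),g(343,122)],.14),("hasp",[g(100,80),g(96,180)],.1)):
    P=plane("scene",p,z);d=P[1]-P[0];print(n,P.round(3),np.degrees(np.arctan2(d[1],d[0])))
goto([.587,.318,.25],100)
E
```

```text
handle [[0.545 0.32  0.14 ]
 [0.629 0.331 0.14 ]] 7.473953185533908
hasp [[0.518 0.211 0.1  ]
 [0.594 0.169 0.1  ]] -28.929011829147996
shift mm [ 425.3   -0.7 -109.8] rot deg [  0.1  -31.99  -0.04] tool axes(cols)
 [[ 0.927 -0.001  0.374]
 [-0.374 -0.002  0.927]
 [-0.    -1.    -0.002]]
```

Emit:
{"op": "apply_moves", "data": {
  "moves": [
    [-1, 47, 0, -12, 0, 0, 0],
    [-1, 47, 0, -12, 0, 0, 0],
    [-1, 47, 0, -12, 0, 0, 0],
    [-1, 47, 0, -12, 0, 0, 0],
    [-1, 47, 0, -12, 0, 0, 0],
    [-1, 47, 0, -12, 0, 0, 0],
    [-1, 47, 0, -12, 0, 0, 0],
    [-1, 47, 0, -12, 0, 0, 0],
    [-1, 47, 0, -12, 0, 0, 0],
    [-1, 0, 0, 0, 0, -8, 0],
    [-1, 0, 0, 0, 0, -8, 0],
    [-1, 0, 0, 0, 0, -8, 0],
    [-1, 0, 0, 0, 0, -5, 0],
    [-1, 0, 0, 0, 0, 0, 0],
    [-1, 0, 0, 0, 0, 0, 0]
  ]
}}

```text
time: 1.6
tool_pos: [0.5856, 0.3209, 0.2498]
tool_rot: [-0.706, 0.706, 0.042, -0.043]
contact_force: [-0.1, -0.1, -0.4]
gripper_width: 1.002
```

```bash
python3 - <<'E'
from h import *
s=manip.state();np.save("w1.npy",wristT(s));cv2.imwrite("pics/w1.png",manip.grab_frame("wrist"));print(s["tool_pos"],s["time"])
E
```

```text
[0.5855948  0.32091716 0.24976753] 1.6
```

View pics/w1.png

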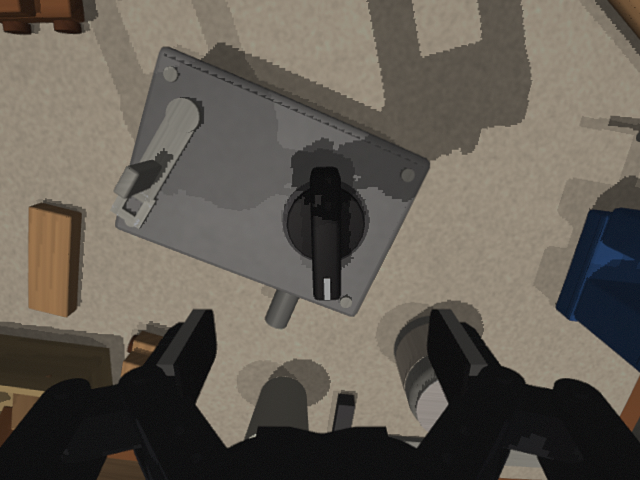

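The wrist view shows the isolator's top corners at (163,48), (429,160), (354,315) and (117,227). The handle bar runs (325,168)–(326,300), the hasp pivot is at (185,112), and the tab top is around (130,180).

```bash
python3 - <<'E'
from h import *
from scipy.optimize import least_squares
T=np.load("w1.npy")
px=np.array([(163,48),(429,160),(354,315),(117,227)],float)
P=plane("wrist",px,.09,T)[:,:2]
print(P.round(4),[round(float(np.linalg.norm(P[i]-P[i-1])),4) for i in range(4)])
# iso corners order: (-x,-y),(-x,+y),(+x,+y),(+x,-y)
L=np.array([(-75,-110),(-75,110),(75,110),(75,-110)])/1000
def tf(p,l):
    c,s=np.cos(p[2]),np.sin(p[2]);return np.array(l)@np.array([[c,s],[-s,c]])+p[:2]
r=least_squares(lambda p:(tf(p[:3],L*p[3])-P).ravel(),[.57,.27,-.29,1]).x
print("iso",r[:2].round(4),np.degrees(r[2]),"scale",r[3])
print("axis",tf(r,[(0,.05)]),"pivot",tf(r,[(-.035,-.075)]))
print("disc",plane("wrist",[(327,222)],.102,T),"pivot seen",plane("wrist",[(187,111)],.098,T))
h=plane("wrist",[(325,169),(326.5,299)],.14,T);d=h[1]-h[0];print("bar",h.round(4),"mid",h.mean(0).round(4),np.linalg.norm(d),np.degrees(np.arctan2(d[1],d[0])))
E
python3 - <<'E'
import cv2
a=cv2.imread("pics/w1.png")[30:330,100:440]
cv2.imwrite("pics/w1c.png",cv2.resize(a,None,fx=2,fy=2,interpolation=cv2.INTER_CUBIC))
E
```

```text
[[0.4722 0.1958]
 [0.5261 0.3947]
 [0.6628 0.3582]
 [0.6077 0.158 ]] [0.1407, 0.2061, 0.1415, 0.2076]
iso [0.5672 0.2767] -15.276101611576488 scale 0.940394278837433
axis [[0.58039058 0.32489927]] pivot [[0.51369339 0.21353732]]
disc [[0.58003974 0.32420647 0.102     ]] pivot seen [[0.51238288 0.2163309  0.098     ]]
bar [[0.5357 0.3169 0.14  ]
 [0.6246 0.329  0.14  ]] mid [0.5802 0.323  0.14  ] 0.08968176918047288 7.761011448835467
```

View pics/w1c.png

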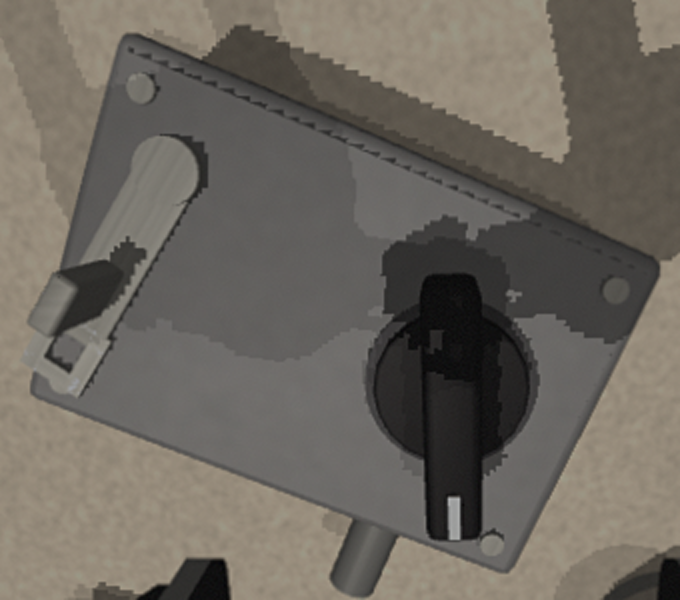

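```bash
python3 - <<'E'
from h import *
goto([.5802,.3236,.124],97.8)
E
```

```text
shift mm [ -5.  125.9   3.3] rot deg [ 0.01 -0.88 -0.03] tool axes(cols)
 [[ 0.993 -0.001 -0.121]
 [ 0.121 -0.     0.993]
 [-0.001 -1.    -0.   ]]
```

Emit:
{"op": "apply_moves", "data": {
  "moves": [
    [-1, -5, 0, 3, 0, -1, 0],
    [-1, 0, 30, 0, 0, 0, 0],
    [-1, 0, 30, 0, 0, 0, 0],
    [-1, 0, 30, 0, 0, 0, 0],
    [-1, 0, 20, 0, 0, 0, 0],
    [-1, 0, 16, 0, 0, 0, 0],
    [-1, 0, 0, 0, 0, 0, 0],
    [1, 0, 0, 0, 0, 0, 0],
    [1, 0, 0, 0, 0, 0, 0],
    [1, 0, 0, 0, 0, 0, 0],
    [1, 0, 0, 0, 0, 0, 0],
    [1, 0, 0, 0, 0, 0, 0],
    [1, 0, 0, 0, 0, 0, 0]
  ]
}}

```text
time: 2.95
tool_pos: [0.581, 0.3232, 0.1255]
tool_rot: [-0.705, 0.705, 0.05, -0.049]
contact_force: [-0.3, -1.5, 4.5]
gripper_width: 0.229
```

Emit:
{"op": "apply_moves", "data": {
  "moves": [
    [1, 0, 0, 0, 0, -4, 0],
    [1, 0, 0, 0, 0, -6, 0],
    [1, 0, 0, 0, 0, -6, 0],
    [1, 0, 0, 0, 0, -6, 0],
    [1, 0, 0, 0, 0, -6, 0],
    [1, 0, 0, 0, 0, -6, 0],
    [1, 0, 0, 0, 0, -6, 0],
    [1, 0, 0, 0, 0, -6, 0],
    [1, 0, 0, 0, 0, -6, 0],
    [1, 0, 0, 0, 0, -6, 0],
    [1, 0, 0, 0, 0, -4, 0],
    [1, 0, 0, 0, 0, -3, 0],
    [1, 0, 0, 0, 0, 0, 0]
  ]
}}

```text
time: 4.25
tool_pos: [0.5828, 0.3211, 0.1255]
tool_rot: [-0.567, 0.57, 0.421, -0.42]
contact_force: [5.8, -8.7, 2.6]
gripper_width: 0.23
```

```bash
python3 - <<'E'
from h import *
print(manip.state()["ft_torque"],manip.state()["joint_pos"]);goto([.5802,.3236,.124],164.7)
E
```

```text
[-0.99128302 -0.42158241  0.07490446] [ 0.39373232  0.24480948  1.61517586 -0.00496522  1.27862987 -2.44972239]
shift mm [1.6 1.5 3.2] rot deg [ 0.3  -1.7  -0.11] tool axes(cols)
 [[ 0.292  0.005 -0.956]
 [ 0.956 -0.003  0.292]
 [-0.002 -1.    -0.005]]
```

Emit:
{"op": "apply_moves", "data": {
  "moves": [
    [1, 0, 0, 0, 0, -2, 0],
    [1, 0, 0, 0, 0, -2, 0],
    [1, 0, 0, 0, 0, 0, 0],
    [1, 0, 0, 0, 0, 0, 0]
  ]
}}

```text
time: 4.65
tool_pos: [0.5829, 0.3211, 0.1256]
tool_rot: [-0.554, 0.557, 0.439, -0.437]
contact_force: [5.3, -8.1, 2.6]
gripper_width: 0.226
```

```bash
python3 - <<'E'
from h import *
print(manip.state()["ft_torque"]);goto([.5802,.3236,.124],164.7)
E
```

```text
[-1.02550843 -0.52588289 -2.09220518]
shift mm [1.8 1.6 3.2] rot deg [ 0.26  1.86 -0.05] tool axes(cols)
 [[ 0.232  0.004 -0.973]
 [ 0.973 -0.002  0.232]
 [-0.001 -1.    -0.004]]
```

The torque is 2.1 N m, so the handle is against its stop. I'll release it, rise, and work out the hasp geometry.

Emit:
{"op": "apply_moves", "data": {
  "moves": [
    [-1, 0, 0, 0, 0, 0, 0],
    [-1, 0, 0, 0, 0, 0, 0],
    [-1, 0, 0, 0, 0, 0, 0],
    [-1, 0, 0, 0, 0, 0, 0],
    [-1, 0, -25, 0, 0, 0, 0],
    [-1, 0, -40, 0, 0, 0, 0],
    [-1, 0, -40, 0, 0, 0, 0],
    [-1, 0, 0, 0, 0, 8, 0],
    [-1, 0, 0, 0, 0, 8, 0],
    [-1, 0, 0, 0, 0, 8, 0],
    [-1, 0, 0, 0, 0, 8, 0],
    [-1, 0, 0, 0, 0, 8, 0],
    [-1, 0, 0, 0, 0, 8, 0],
    [-1, 0, 0, 0, 0, 8, 0],
    [-1, 0, 0, 0, 0, 8, 0],
    [-1, 0, 0, 0, 0, 8, 0],
    [-1, 0, 0, 0, 0, 8, 0],
    [-1, 0, 0, 0, 0, 8, 0],
    [-1, 0, 0, 0, 0, 8, 0],
    [-1, 0, 0, 0, 0, 0, 0]
  ]
}}

```text
time: 6.65
tool_pos: [0.5802, 0.3236, 0.2291]
tool_rot: [-0.697, 0.697, -0.116, 0.116]
contact_force: [0.6, -0.1, -0.7]
gripper_width: 1.002
```

```bash
python3 - <<'E'
from h import *
T=np.load("w1.npy");c=lambda x,y:(100+x/2,30+y/2)
P=plane("wrist",[c(168,168),c(68,350)],.095,T);t=plane("wrist",[c(53,303)],.132,T)[0]
print(P.round(4),t.round(4));d=P[1]-P[0];a=np.degrees(np.arctan2(d[1],d[0]));print("arm",a,np.linalg.norm(d))
e=t-P[0];print("tab",np.degrees(np.arctan2(e[1],e[0])),np.linalg.norm(e[:2]))
goto([t[0],t[1],.24],a+90)
np.save("w2.npy",wristT(manip.state()));cv2.imwrite("pics/w2.png",manip.grab_frame("wrist"))
E
```

```text
[[0.5148 0.2132 0.095 ]
 [0.5863 0.175  0.095 ]] [0.5601 0.1887 0.132 ]
arm -28.055643569902276 0.08110795269198287
tab -28.354591955314547 0.0514655013922682
shift mm [  24.7  -10.9 -134.2] rot deg [ 0.01  9.12 -0.02] tool axes(cols)
 [[ 0.946 -0.     0.325]
 [-0.325 -0.     0.946]
 [-0.    -1.    -0.   ]]
```

View pics/w2.png

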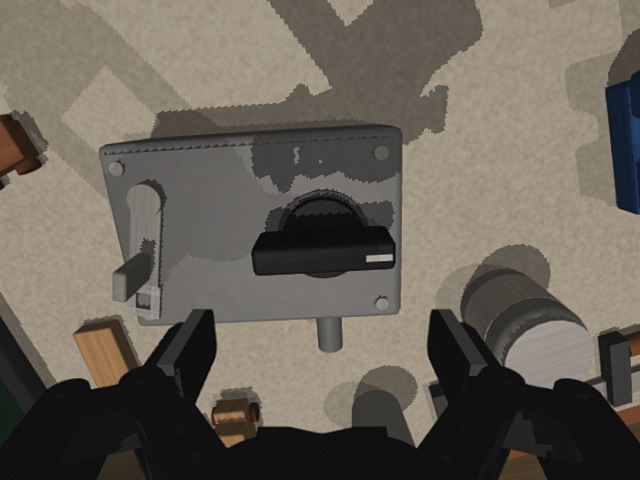

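The handle bar lies along the enclosure's y, so it is off. The hasp is still folded in, with its tab around (128,280). Next I'll move to the tab and grip it.

Emit:
{"op": "apply_moves", "data": {
  "moves": [
    [-1, 12, 0, -45, 0, 0, 0],
    [-1, 12, 0, -45, 0, 0, 0],
    [-1, 1, 0, -44, 0, 0, 0],
    [-1, 0, 0, 0, 0, 5, 0],
    [-1, 0, 0, 0, 0, 4, 0],
    [-1, 0, 30, 0, 0, 0, 0],
    [-1, 0, 30, 0, 0, 0, 0],
    [-1, 0, 27, 0, 0, 0, 0],
    [-1, 0, 20, 0, 0, 0, 0],
    [-1, 0, 0, 0, 0, 0, 0],
    [1, 0, 0, 0, 0, 0, 0],
    [1, 0, 0, 0, 0, 0, 0],
    [1, 0, 0, 0, 0, 0, 0],
    [1, 0, 0, 0, 0, 0, 0],
    [1, 0, 0, 0, 0, 0, 0],
    [1, 0, 0, 0, 0, 0, 0],
    [1, 0, 0, 0, 0, 0, 0]
  ]
}}

```text
time: 8.4
tool_pos: [0.561, 0.1887, 0.1232]
tool_rot: [0.686, -0.686, 0.171, -0.171]
contact_force: [1.1, 0.5, 3.3]
gripper_width: 0.108
```

```bash
python3 - <<'E'
from h import *
goto([.514,.214,.122],-28.1+90)
E
```

```text
shift mm [-53.4   1.1   0.3] rot deg [-0.06  0.11  0.05] tool axes(cols)
 [[ 0.883  0.001  0.469]
 [-0.469  0.     0.883]
 [ 0.001 -1.     0.001]]
```

Emit:
{"op": "apply_moves", "data": {
  "moves": [
    [1, -0.4, 0, -6.4, 0, 7, 0],
    [1, -0.4, 0, -6.4, 0, 7, 0],
    [1, -0.4, 0, -6.4, 0, 7, 0],
    [1, -0.4, 0, -6.4, 0, 7, 0],
    [1, -0.4, 0, -6.4, 0, 7, 0],
    [1, -0.4, 0, -6.4, 0, 7, 0],
    [1, -0.4, 0, -6.4, 0, 7, 0],
    [1, -0.4, 0, -6.4, 0, 7, 0],
    [1, -0.4, 0, -6.4, 0, 7, 0],
    [1, -0.4, 0, -6.4, 0, 7, 0],
    [1, -0.4, 0, -6.4, 0, 7, 0],
    [1, -0.1, 0, -1.8, 0, 2, 0],
    [1, 0, 0, 0, 0, 0, 0],
    [1, 0, 0, 0, 0, 0, 0]
  ]
}}

```text
time: 9.8
tool_pos: [0.502, 0.1638, 0.1232]
tool_rot: [-0.424, 0.418, -0.566, 0.569]
contact_force: [12.7, 4.3, -5.6]
gripper_width: 0.103
```

```bash
python3 - <<'E'
from h import *
goto([.514,.214,.122],-105.3+90); print(manip.state()["contact_force"])
E
```

```text
shift mm [-51.5   1.4  -3.1] rot deg [-0.5  -1.56 -0.25] tool axes(cols)
 [[-0.29   0.01   0.957]
 [-0.957  0.002 -0.29 ]
 [-0.004 -1.     0.009]]
[12.67776941  4.29436945 -5.6312997 ]
```

Emit:
{"op": "apply_moves", "data": {
  "moves": [
    [-1, 0, 0, 0, 0, 0, 0],
    [-1, 0, 0, 0, 0, 0, 0],
    [-1, 0, 0, 0, 0, 0, 0],
    [-1, 0, 0, 0, 0, 0, 0],
    [-1, 0, -20, 0, 0, 0, 0],
    [-1, 0, -40, 0, 0, 0, 0],
    [-1, 0, -40, 0, 0, 0, 0],
    [-1, 0, -40, 0, 0, 0, 0],
    [-1, 41, 0, 21, 0, 0, 0],
    [-1, 41, 0, 21, 0, 0, 0],
    [-1, 41, 0, 21, 0, 0, 0],
    [-1, 41, 0, 21, 0, 0, 0],
    [-1, 41, 0, 21, 0, 0, 0],
    [-1, 41, 0, 21, 0, 0, 0],
    [-1, 0, 0, 0, 0, 0, 0]
  ]
}}

```text
time: 11.3
tool_pos: [0.5475, -0.1136, 0.2621]
tool_rot: [-0.418, 0.419, -0.569, 0.57]
contact_force: [0.5, 1.1, -0.6]
gripper_width: 1.003
```

Emit:
{"op": "apply_moves", "data": {
  "moves": [
    [-1, 0, 0, 0, 0, -8, 0],
    [-1, 0, 0, 0, 0, -8, 0],
    [-1, 0, 0, 0, 0, -8, 0],
    [-1, 0, 0, 0, 0, -8, 0],
    [-1, 0, 0, 0, 0, -8, 0],
    [-1, 0, 0, 0, 0, -8, 0],
    [-1, 0, 0, 0, 0, -8, 0],
    [-1, 0, 0, 0, 0, -8, 0],
    [-1, 0, 0, 0, 0, -8, 0],
    [-1, 0, 0, 0, 0, -8, 0],
    [-1, 0, 0, 0, 0, -8, 0],
    [-1, 0, 0, 0, 0, -7, 0],
    [-1, 0, 0, 0, 0, 0, 0],
    [-1, 0, 0, 0, 0, 0, 0]
  ]
}}

```text
time: 12.7
tool_pos: [0.5473, -0.1085, 0.2622]
tool_rot: [0.703, -0.703, 0.075, -0.074]
contact_force: [-0.5, 0.1, -0.2]
gripper_width: 1.004
```

```bash
python3 - <<'E'
from h import *
s=manip.state();np.save("w3.npy",wristT(s));w=manip.grab_frame("wrist");a=manip.grab_frame("side")
cv2.imwrite("pics/w3f.png",w)
z=lambda im,x,y,ww,h,k:cv2.resize(im[y:y+h,x:x+ww],None,fx=k,fy=k,interpolation=cv2.INTER_CUBIC)
l=z(w,180,60,240,300,2);r=z(a,260,110,160,120,2)
cv2.imwrite("pics/w3.png",np.hstack([l,np.vstack([r,np.zeros((600-r.shape[0],320,3),np.uint8)])]))
print(s["tool_pos"],s["time"])
E
```

```text
[ 0.5472682  -0.10847984  0.26218408] 12.7
```

View pics/w3.png

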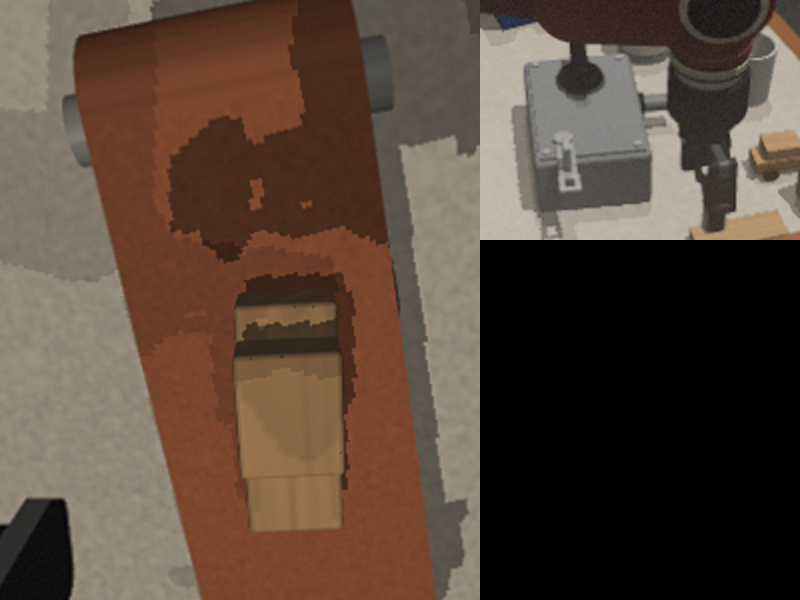

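The side crop shows the hasp fully out. The wrist crop shows the blank's cab top at (235,353)–(344,475), its back end at y≈305 and its front end at y≈528.

```bash
python3 - <<'E'
from h import *
T=np.load("w3.npy");c=lambda x,y:(180+x/2,60+y/2)
C=plane("wrist",[c(235,353),c(340,352),c(344,473),c(240,478)],.157,T)
B=plane("wrist",[c(237,307),c(336,304),c(342,526),c(250,530)],.137,T)
for P in(C,B):
    d=(P[2]+P[3]-P[0]-P[1])/2;print(P.mean(0).round(4),"len",np.linalg.norm(d).round(4),"yaw",np.degrees(np.arctan2(d[1],d[0])).round(1),"w",np.linalg.norm(P[1]-P[0]).round(4),np.linalg.norm(P[3]-P[2]).round(4),
     "perp yaw",[(np.degrees(np.arctan2(e[1],e[0]))-90).round(1) for e in(P[1]-P[0],P[2]-P[3])])
goto([C.mean(0)[0],C.mean(0)[1],.145],80)
# tray via side cam too
E
```

```text
[ 0.5619 -0.1096  0.157 ] len 0.0441 yaw -10.0 w 0.0338 0.0355 perp yaw [np.float64(-11.5), np.float64(-9.0)]
[ 0.5729 -0.1111  0.137 ] len 0.0872 yaw -9.6 w 0.0339 0.035 perp yaw [np.float64(-10.3), np.float64(-9.2)]
shift mm [ 14.4 117.2   2.2] rot deg [-0.   -2.07 -0.01] tool axes(cols)
 [[ 0.978 -0.     0.209]
 [-0.209  0.     0.978]
 [-0.    -1.     0.   ]]
```

Emit:
{"op": "apply_moves", "data": {
  "moves": [
    [-1, 22, 0, 0, 0, -2, 0],
    [-1, 0, 40, 0, 0, 0, 0],
    [-1, 0, 40, 0, 0, 0, 0],
    [-1, 0, 22, 0, 0, 0, 0],
    [-1, 0, 20, 0, 0, 0, 0],
    [-1, 0, 0, 0, 0, 0, 0],
    [1, 0, 0, 0, 0, 0, 0],
    [1, 0, 0, 0, 0, 0, 0],
    [1, 0, 0, 0, 0, 0, 0],
    [1, 0, 0, 0, 0, 0, 0],
    [1, 0, 0, 0, 0, 0, 0],
    [1, 0, 0, 0, 0, 0, 0],
    [1, 0, 0, 0, 0, 0, 0]
  ]
}}

```text
time: 14.1
tool_pos: [0.5701, -0.1139, 0.1423]
tool_rot: [-0.704, 0.705, -0.06, 0.063]
contact_force: [-0.4, -0.6, 6.0]
gripper_width: 0.412
```

```bash
python3 - <<'E'
from h import *
P=plane("side",[(341,386),(423,352),(460,409),(377,450)],.03)
print(P.round(3),P.mean(0).round(4))
d=P[1]-P[0];print(np.degrees(np.arctan2(d[1],d[0])),[round(float(np.linalg.norm(P[i]-P[i-1])),3) for i in range(4)])
goto([.489,-.396,.25],90)
E
```

```text
[[ 0.383 -0.333  0.03 ]
 [ 0.572 -0.329  0.03 ]
 [ 0.574 -0.474  0.03 ]
 [ 0.39  -0.483  0.03 ]] [ 0.4797 -0.4048  0.03  ]
1.2110554323117568 [0.15, 0.188, 0.145, 0.185]
shift mm [ -30.5 -107.7 -291.9] rot deg [  0.04 -10.     0.18] tool axes(cols)
 [[ 0.985  0.003  0.174]
 [-0.174 -0.001  0.985]
 [ 0.003 -1.    -0.   ]]
```

Emit:
{"op": "apply_moves", "data": {
  "moves": [
    [1, 0, -15, 0, 0, 0, 0],
    [1, 0, -30, 0, 0, 0, 0],
    [1, 0, -35, 0, 0, 0, 0],
    [1, 0, -30, 0, 0, 0, 0],
    [1, -4, 0, -36, 0, 0, 0],
    [1, -4, 0, -36, 0, 0, 0],
    [1, -4, 0, -36, 0, 0, 0],
    [1, -4, 0, -36, 0, 0, 0],
    [1, -4, 0, -36, 0, 0, 0],
    [1, -4, 0, -36, 0, 0, 0],
    [1, -4, 0, -36, 0, 0, 0],
    [1, -3, 0, -40, 0, 0, 0],
    [1, 0, 0, 0, 0, -5, 0],
    [1, 0, 0, 0, 0, -5, 0],
    [1, 0, 0, 0, 0, 0, 0],
    [1, 0, 0, 0, 0, 0, 0]
  ]
}}

```text
time: 15.7
tool_pos: [0.4876, -0.3956, 0.2504]
tool_rot: [0.707, -0.707, 0.001, -0.0]
contact_force: [0.1, -1.5, -1.6]
gripper_width: 0.414
```

```bash
python3 - <<'E'
from h import *
s=manip.state();T=wristT(s);w=manip.grab_frame("wrist");cv2.imwrite("pics/w4.png",w);np.save("w4.npy",T)
print(s["tool_pos"],s["gripper_width"],proj("wrist",[[.489+a*.095,-.397+b*.08,.03] for a,b in((-1,-1),(-1,1),(1,1),(1,-1))],T))
goto([.489,-.397,.25],90)
E
```

```text
[ 0.48760648 -0.39558505  0.25038484] 0.41385013718381547 [[228.34818206 101.68160991]
 [411.87534498 101.41172163]
 [398.37235105 297.73297808]
 [242.7109257  297.81557891]]
shift mm [ 1.3  0.4 -1.5] rot deg [-0.01 -0.06 -0.02] tool axes(cols)
 [[ 1.    -0.     0.001]
 [-0.001  0.     1.   ]
 [-0.    -1.     0.   ]]
```

View pics/w4.png

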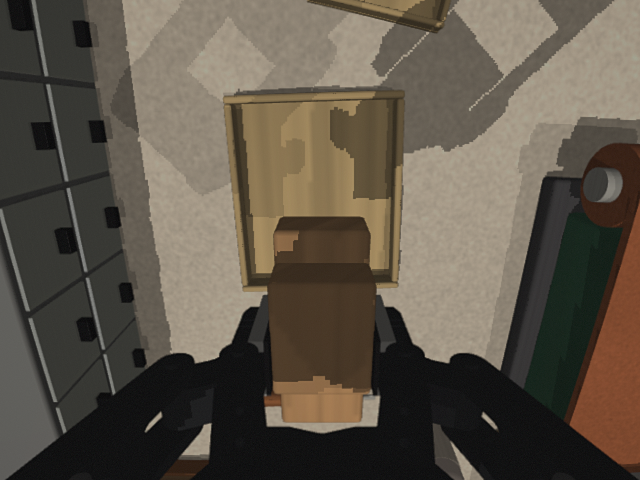

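The wrist view shows the tray corners at (225,97), (404,92), (398,286) and (244,290), so the tray centre is about 8 mm nearer than I assumed, at (0.480, -0.400). The blank is held level.

Emit:
{"op": "apply_moves", "data": {
  "moves": [
    [1, -8, 0, -4, 0, 0, 0],
    [1, 0, 40, 0, 0, 0, 0],
    [1, 0, 40, 0, 0, 0, 0],
    [1, 0, 40, 0, 0, 0, 0],
    [1, 0, 40, 0, 0, 0, 0],
    [1, 0, 25, 0, 0, 0, 0],
    [1, 0, 15, 0, 0, 0, 0],
    [1, 0, 8, 0, 0, 0, 0],
    [1, 0, 3, 0, 0, 0, 0],
    [1, 0, 2, 0, 0, 0, 0],
    [1, 0, 0, 0, 0, 0, 0],
    [1, 0, 0, 0, 0, 0, 0]
  ]
}}

```text
time: 16.95
tool_pos: [0.4804, -0.4005, 0.0387]
tool_rot: [-0.707, 0.708, 0.001, 0.0]
contact_force: [0.5, -0.0, -0.8]
gripper_width: 0.408
```

Emit:
{"op": "apply_moves", "data": {
  "moves": [
    [1, 0, 2, 0, 0, 0, 0],
    [1, 0, 1, 0, 0, 0, 0],
    [1, 0, 1, 0, 0, 0, 0],
    [1, 0, 0, 0, 0, 0, 0],
    [1, 0, 0, 0, 0, 0, 0]
  ]
}}

```text
time: 17.45
tool_pos: [0.4799, -0.4, 0.0344]
tool_rot: [-0.707, 0.707, 0.0, -0.0]
contact_force: [-2.8, 2.0, 5.1]
gripper_width: 0.414
```

Contact force is 5 N upward, so the blank is on the floor. I'll release it gently, rise and check.

Emit:
{"op": "apply_moves", "data": {
  "moves": [
    [-0.5, 0, 0, 0, 0, 0, 0],
    [-0.5, 0, 0, 0, 0, 0, 0],
    [-0.5, 0, 0, 0, 0, 0, 0],
    [-0.5, 0, 0, 0, 0, 0, 0],
    [-0.5, 0, -10, 0, 0, 0, 0],
    [-0.5, 0, -25, 0, 0, 0, 0],
    [-0.5, 0, -40, 0, 0, 0, 0],
    [-0.5, 0, -40, 0, 0, 0, 0],
    [-0.5, 0, -40, 0, 0, 0, 0],
    [-0.5, 0, -45, 0, 0, 0, 0],
    [-0.5, -40, 0, 0, 0, 0, 0],
    [-0.5, -40, 0, 0, 0, 0, 0],
    [-0.5, -30, 0, 0, 0, 0, 0],
    [-0.5, 0, 0, 0, 0, 0, 0],
    [-0.5, 0, 0, 0, 0, 0, 0]
  ]
}}

```text
time: 18.95
tool_pos: [0.3696, -0.4, 0.2342]
tool_rot: [-0.707, 0.707, 0.0, 0.001]
contact_force: [-0.1, -0.7, 0.5]
gripper_width: 0.751
```

```bash
python3 - <<'E'
from h import *
a=manip.grab_frame("scene");cv2.imwrite("pics/s5.png",cv2.resize(a[150:410,90:560],None,fx=1.7,fy=1.7,interpolation=cv2.INTER_CUBIC))
E
```

```text
(no output)
```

View pics/s5.png

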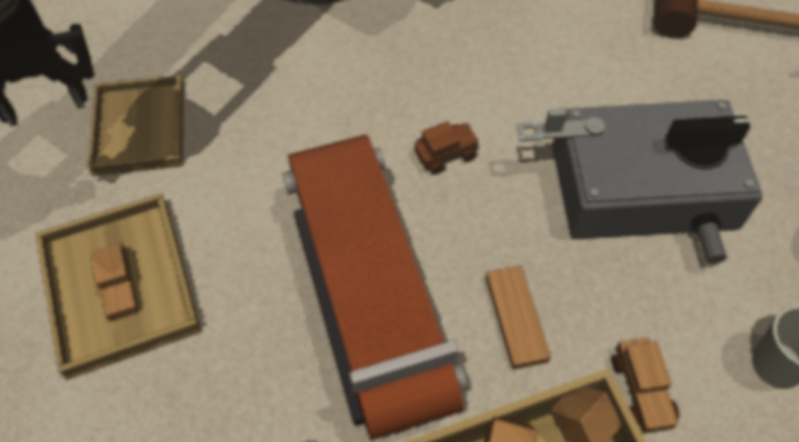

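In this view the blank stands flat in the large tray at (113,280), the hasp is out with its eye at (527,131), and the handle lies along the enclosure's y. The car and offcut are in place. One numeric check of the hasp and handle, then I hand in.

```bash
python3 - <<'E'
from h import *
g=lambda x,y:(90+x/1.7,150+y/1.7)
for n,p,z in(("hasp",[g(595,127),g(527,131)],.096),("handle top edge",[g(671,122),g(747,117)],.14),("back edge",[g(553,106),g(728,101)],.09),("front edge",[g(574,203),g(760,197)],.09)):
    P=plane("scene",p,z);d=P[1]-P[0];print(n,P[:,:2].round(3).tolist(),np.degrees(np.arctan2(d[1],d[0])).round(1))
E
```

```text
hasp [[0.519, 0.211], [0.496, 0.129]] -105.7
handle top edge [[0.568, 0.277], [0.592, 0.365]] 74.7
back edge [[0.468, 0.179], [0.537, 0.392]] 72.1
front edge [[0.606, 0.141], [0.673, 0.35]] 72.4
```

```bash
python3 -c "
from plant import manip
print(manip.job_done())"
```

```text
the job is handed in; nothing more can be done
None
```

The job is done and handed in, after about 19 s of the 70 s allowed; the hand-in gave no verdict.

- **Handle:** I turned it anticlockwise until it hit its off stop, where I felt about 2 N m. In the last picture the bar points along 74.7°, against the 74.7° expected.
- **Hasp:** I then swung it out until it hit its stop, with about 13 N of resistance. It last measured −105.7°, against −105.3° expected.
- **Blank:** I took it off the belt and lowered it until it touched the large tray's floor. I released it there, and it stands flat near the tray's centre.
- **Bystanders:** By eye, the toy car and offcut are where they started. I did not measure them.

**Disagreements:**
- **Isolator angle:** measured from the enclosure's edges in the scene picture it came out about 2.5° different from the wrist camera's value. The handle and hasp angles and the felt stops all support the wrist value.
- **Tray position:** my first estimate from the scene picture was about 9 mm off. I corrected it with the wrist camera before lowering the blank.

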